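Raise the probe stand to its second stop and hold it up

TASK

Raise the measuring probe out of its beaker: push the red lock button of the telescopic probe stand fully down (it stays down), then take the blue knob and draw the mast straight up, past its first stop, until both tubes are fully out at the second stop. The mast sinks if let go, so finish while still gripping the knob and holding it up there. Pull gently enough that the stand stays standing on the bench where it is, and leave the beaker and the other things on the bench alone.

Things in the scene. Friction and masses are not known exactly. Their poses are not given: they have to be found in the camera images.
- stand: Telescopic probe stand, loose on the bench, 2.5 kg in all. Grey base plate 140 (x) x 230 (y) x 18 mm; origin: centre of its underside, z up. Vertical mast at its x = 0, y = +30 mm: outer tube 28 mm across, up to z = 120 mm. A white lock housing, 36 mm wide, z = 97 to 127 mm, runs from the mast along +y and carries the red button. A pull above its weight (about 25 N) lifts it.
- button_top (a point): Centre of the top face of the red round lock button, 28 mm in diameter, 100 mm from the origin along the stand's +y (70 mm from the mast axis) and 143 mm above the stand's underside when it is up. It is pressed straight down.
- lock_button (a joint): How far the red button is pressed, m: 0 = up, mast locked; 0.007 = fully down. The mast is free from 0.0042 on. It moves at about 3 N, has no spring and stays where it is left. While it is up, pulling on the knob does not extend the mast.
- probe_head: White head on the mast. Origin: on the mast axis at the head's underside (137 mm above the bench when down); axes as the stand's; 0.26 kg. A bar 26 mm wide, 20 mm high runs along -y; on it over the mast stands the blue knob. The probe hangs 95 mm out along -y: grey rod 12 mm across, reaching 100 mm below the origin, its black cap 34 mm above it.
- knob_grip (a point): Place to grip the blue upright round knob with three thin black rings: on the mast axis, 44 mm above the head's underside. The knob is 28 mm in diameter and reaches from 24 mm below this point (where it meets the bar of the head) to 18 mm above it; 181 mm above the stand's underside when the mast is down.
- top_tube (a joint): How far the upper tube has slid out of the middle tube, m: 0 = in, 0.060 = fully out (the first stop). It moves by a light pull: about 4 N with the weight of the head (0.8 N of it friction), and sinks back by itself when let go.
- mid_tube (a joint): How far the middle tube has slid out of the outer tube, m: 0 = in, 0.050 = fully out (the second stop, the knob then 110 mm above its lowest place). It comes only after the first stop is reached, at a pull of about 7 N in all (3 N of it friction); at the second stop the pull rises steeply and over about 25 N the stand lifts.
- probe_tip (a point): Lower end of the probe, 35 to 40 mm above the bench while the mast is down, inside the beaker without touching it.
- beaker: Glass beaker with the probe hanging in it, loose, standing on the stand's base plate; 72 mm in diameter at the rim, narrower below, 90 mm high, wall 4 mm, 0.16 kg. Origin at the centre of its underside. Leave it alone.
- wash_bottle: White wash bottle standing on the bench, 72 mm in diameter, 155 mm high, origin under its centre. Leave it alone.
- flask: Conical glass flask, 84 mm in diameter at the foot, 120 mm high, origin under its centre. Leave it alone.
- tip_box: Blue box with a clear lid, 60 x 110 x 72 mm, origin under its centre. Leave it alone.
- amber_a: Amber reagent bottle, 56 mm in diameter, 130 mm high, origin under its centre. Leave it alone.
- amber_b: Another such amber bottle, same size and origin. Leave it alone.

How it is judged:
On the way, in this order (a step that is already met when the one before it is completed fails the run):
1. the red lock button is pressed down while the mast is still down (value of joint lock_button above 0.0045 m and value of joint top_tube below 0.01 m), for 0.1 s.
2. the upper tube is drawn out to the first stop, the fingers on the head (value of joint top_tube above 0.053 m and value of joint mid_tube below 0.045 m and contact force between the fingers and probe_head above 1 N).
At the end, for the whole second after the job is handed in: The fingers still grip the head; upper tube at least 53 of 60 mm out, middle tube at least 43 of 50 mm, at rest; stand level on the bench (lifted under 6 mm, tilted under 0.05 rad), moved under 30 mm; beaker upright on it, clear of the probe (value of joint top_tube above 0.053 m and value of joint mid_tube above 0.043 m and value of joint lock_button above 0.004 m and contact force between the fingers and probe_head above 2 N and contact force between beaker and probe_head below 0.2 N and linear speed of probe_head below 0.02 m/s and height (world z) of probe_tip above 0.125 m and height (world z) of stand below 0.006 m and angle between stand's own z axis and vertical below 0.05 rad and distance of stand from where it was at the start of the episode below 0.03 m and z of beaker in the frame of stand above 0.012 m and angle between beaker's own z axis and vertical below 0.1 rad); the arm keeps its last pose, push and grip.
It fails at once if the stand is lifted off the bench or tipped (height (world z) of stand above 0.015 m or angle between stand's own z axis and vertical above 0.12 rad).
It fails at once if the stand is shoved away (distance of stand from where it was at the start of the episode above 0.04 m).
It fails at once if the beaker is knocked (contact force between the fingers and beaker above 3 N or angle between beaker's own z axis and vertical above 0.3 rad).
It fails at once if another thing on the bench is disturbed (distance of any of wash_bottle, flask, tip_box, amber_a, amber_b from where it was at the start of the episode above 0.03 m).
It also fails if it takes over 48 s, if anything falls off the work surface, if the arm or the gripper's body presses on something with over 40 N, if the wrist force passes 120 N, or if a joint passes its speed limit or range.

ROBOT

A 6-joint arm with a two-finger parallel gripper is mounted at the origin on the work surface. World frame = base frame: x ahead of the robot, y to its left, z up, the work surface at z = 0. Lengths are in m, angles in rad, forces in N, time in s.
With the tool pointing down it reaches from about 0.375 to 0.9 m from the base axis. Payload 3.1 kg.
Tool frame: the origin (TCP) lies between the finger pads; the fingertips stand manip.finger_overhang ahead of it and the grasp point (between the pads) lies 5 mm behind it (manip.finger_overhang is the distance from the TCP to the fingertips, in m); z points along the fingers, y is the line along which they close (so a half turn about z gives the same grasp; the last joint's range is limited). The gripper opens to 85 mm and grips with 20 to 120 N. Pads are 22 mm wide; open, the fingers measure 114 mm over their backs; the gripper's body (76 mm by 85 mm) begins 54 mm behind the grasp point. The pads swing forward as they close: fully open they stand 13 mm farther back than shut.
Start: joints at [-1.335, 0.527, 1.433, -0, 1.181, -0.178], TCP at [0.252, -0.572, 0.245] pointing down, gripper open.
Joint ranges: [-3.08, 3.08], [-0.75, 2.2], [0.22, 2.44], [-1.43, 4.57], [0, 2.65], [-2.85, 2.85]. Speed limits (rad/s): [2.79, 2.79, 3.14, 3.14, 3.14, 3.14].

INTERFACE

Orientations are given as a unit quaternion [x, y, z, w].
In Python, from station import manip gives the robot as it stands.
- The arm moves only by the tool drive_tool, never from a script. Its argument "plan" is a list of rows, each a list of 7 numbers: the shift along the tool's x, y, z in m, then the turn, a rotation vector about the tool's x, y, z in degrees, then the opening, from -1 (shut) to 1 (fully open). In form: [[x, y, z, wx, wy, wz, gripper], ...]. A call has 1 to 10 rows; each row shifts and turns the commanded pose from where the row before left it, along the tool's axes as they then stand; what a row does not reach is not made up. A row lasts 1/10 s, in which the tool goes at most 50 mm and 8.59 degrees, less where a joint would pass 70% of its speed; a pose out of reach is approached as far as the arm can. A call is refused whole if a number of a shift passes 0.05 or a number of a turn 8.59, either way. A call with a gripper value outside its range is refused whole. The fingers move at their own pace and stop on an object; "newtons" is the grip in N (left out, the last holds). Time passes only in rows, so rows that do not move let the fingers close. It gives the time, the measured TCP pose, the force, the opening and the grip force at its end, in the units of the state.
- manip.sense(): the state, without advancing time (a new reading comes with each control period).
- manip.snapshot(name): name is "scene" or "top" or "wrist"; returns a dict with "image" (420x560x3 uint8, red, green, blue), "z_map" (420x560 float32, m along the optical axis (not along the pixel's ray), 0 where there is no reading), "fov_y" (degrees; the focal length in pixels is half the picture's height over the tangent of half this angle, whatever the lens; pixels are square), "cx", "cy" (the principal point, pixels), "k1" (the pictures are not rectified: a ray, as slopes to the right and down, at radius r is drawn at 1 + k1 r^2 times it, then the intrinsics apply), "extrinsics" (4x4, takes a point from camera to world coordinates); the wrist camera has in their place "mount" (4x4, takes a point from camera to tool coordinates, whose origin is the TCP and whose axes are the flange's). Camera axes: x right, y up, looking along -z (the intrinsics and any distortion apply to the point x, -y, -z); pixel columns grow to the right and rows downward; lengths in m; the calibration is good to about 2 mm. A picture is of the moment at which its call begins: read the wrist's pose just before it.
- manip.sign_off(): hands the job in; it is judged then, once.
The state is a dict: "t": time; "q": joint angles; "qd": joint speeds; "tau": joint torques, N m; "tcp_pos": TCP position; "tool_rot": TCP orientation; "force": force on the tool from outside, world axes, zero at the start; "ft_torque": the same for the moment, N m; "finger_gap": opening from 0.0 (shut) to 1.0 (fully open); "gripper_force": force on a finger pad.
Only numpy, scipy, OpenCV 4.12 (cv2) and the standard library are available. Lean on these libraries where they do the work, as an engineer would, in place of code of your own. Each camera call takes 0.05 s, during which the arm holds its last target. There are 200 camera calls.

## Working session

There is one attempt and no reset: what is moved stays moved. The work goes in short steps, Python scripts to look and compute and a tool call to move; the robot and the scene stay as the last step left them, time stands still between calls to the robot, and variables do not carry over. Pictures are saved under pics/ and viewed, at most 10 in all, crops included, and the job is handed in when it is done.

Besides the shell and the picture viewer there is one more tool, called after "Emit:" by a JSON object that holds its "method" and its "body". drive_tool: Moves the arm, as the interface text tells. Its arguments: {"type":"object","properties":{"plan":{"type":"array"},"newtons":{"type":"number"}},"required":["plan"]}

```bash
mkdir -p pics
cat > h.py <<'E'
import numpy as np,cv2
from station import manip
def snap(n,f=None):
    s=manip.snapshot(n)
    if f: cv2.imwrite('pics/'+f,s['image'][:,:,::-1])
    return s
def rays(s,uv,T=None):
    uv=np.array(uv,float).reshape(-1,1,2)
    f=s['image'].shape[0]/2/np.tan(np.radians(s['fov_y'])/2)
    K=np.array([[f,0,s['cx']],[0,f,s['cy']],[0,0,1.]])
    p=cv2.undistortPoints(uv,K,np.array([s['k1'],0,0,0.]),None,None,None)[:,0] if 0 else cv2.undistortPoints(uv,K,np.array([s['k1'],0,0,0.]))[:,0]
    T=s['extrinsics'] if T is None else T
    d=np.c_[p[:,0],-p[:,1],-np.ones(len(p))]@T[:3,:3].T
    return T[:3,3],d
def onplane(s,uv,z,T=None):
    o,d=rays(s,uv,T); return o+d*((z-o[2])/d[:,2])[:,None]
def cloud(s,mask,T=None):
    v,u=np.nonzero(mask&(s['z_map']>0)); o,d=rays(s,np.c_[u,v],T)
    return o+d*s['z_map'][v,u][:,None]
E
python3 - <<'E'
from h import *
a=snap('scene','s1.png');b=snap('top','t1.png')
print(manip.sense());print(manip.finger_overhang)
for s in(a,b):print(s['fov_y'],s['cx'],s['cy'],s['k1'],s['extrinsics'])
E
```

```text
{'t': 0.1, 'q': array([-1.33450344e+00,  5.28354995e-01,  1.43377720e+00, -6.78002353e-06,
        1.18142770e+00, -1.78473475e-01]), 'qd': array([ 0.00075699, -0.00060341, -0.00422259, -0.00016412, -0.00117675,
       -0.00027411]), 'tau': array([-5.37742471e-04, -4.43304563e+01, -1.78586715e+01, -1.81016558e-04,
        3.90957110e-03,  1.32532543e-05]), 'tcp_pos': array([ 0.25175194, -0.57137151,  0.24444168]), 'tool_rot': array([ 9.78572328e-01,  2.05901021e-01, -3.15659223e-05, -9.83119415e-04]), 'force': array([-0.69862531,  1.02618091, -0.46429908]), 'ft_torque': array([-0.00166148,  0.02813256, -0.03466421]), 'gripper_force': 0.0, 'finger_gap': 0.999722890642138}
0.014
57.00299701194509 281.29114021229424 212.3426944059888 -0.06747439464481553 [[-0.80311565 -0.3461673   0.48494686  1.02734309]
 [ 0.59568225 -0.48419333  0.640874    0.64867607]
 [ 0.01295842  0.80357017  0.59506896  0.68787028]
 [ 0.          0.          0.          1.        ]]
56.18022924580121 282.0606496107796 209.03279874761753 -0.09729646595715921 [[ 0.18100899  0.96203901 -0.20424664  0.38536697]
 [-0.98347815  0.17652472 -0.0401217   0.01528028]
 [-0.00254407  0.20813449  0.97809691  1.03465911]
 [ 0.          0.          0.          1.        ]]
```

View pics/s1.png

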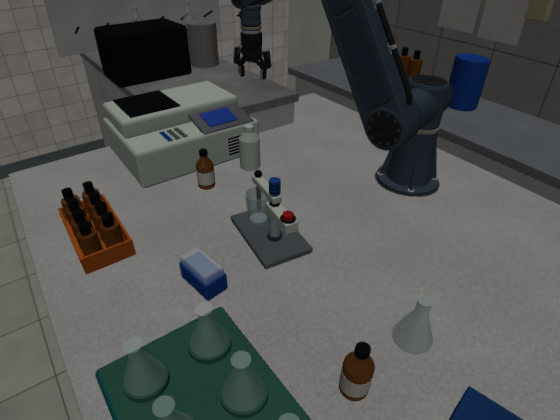

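View pics/t1.png

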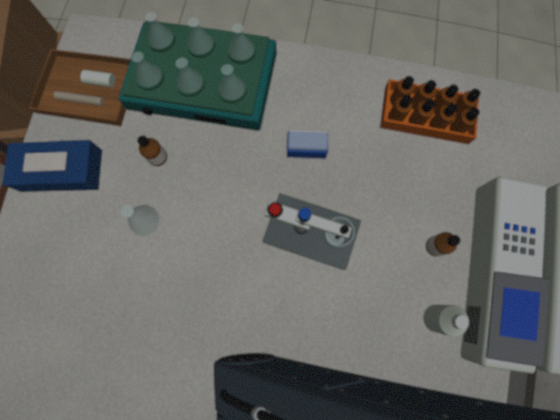

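The scene view shows the red button at (288,217) and the blue knob at (275,187). In the top view the button is at (275,210), the knob at (305,215), and the base plate around (312,231). Next I'll measure these.

Run:
```python
from h import *
def blob(s,h0,h1,c,R,smin=130,vmin=50):
    hsv=cv2.cvtColor(s['image'],cv2.COLOR_RGB2HSV); H=hsv[...,0].astype(int)
    m=((H>=h0)&(H<=h1) if h0<h1 else (H>=h0)|(H<=h1))&(hsv[...,1]>smin)&(hsv[...,2]>vmin)
    v,u=np.indices(m.shape); return m&(np.hypot(u-c[0],v-c[1])<R)
for n,rc,bc in(('scene',(288,217),(275,187)),('top',(275,210),(305,215))):
    s=snap(n)
    for nm,hh,c,z in(('red',(170,8),rc,.143),('blue',(100,130),bc,.199)):
        m=blob(s,*hh,c,18); P=cloud(s,m); v,u=np.nonzero(m)
        top=P[:,2]>np.percentile(P[:,2],90)-.004
        print(n,nm,m.sum(),u.mean(),v.mean(),'zmax',np.percentile(P[:,2],[5,50,95]),'topc',(P[top].min(0)+P[top].max(0))/2,np.ptp(P[top],axis=0))
        print('   ctr on plane',onplane(s,[[u.mean(),v.mean()]],z))
    if n=='top':
        hsv=cv2.cvtColor(s['image'],cv2.COLOR_RGB2HSV)
        P=cloud(s,np.ones((420,560),bool))
        k=(abs(P[:,2]-.018)<.006)&(np.hypot(P[:,0]-P[top][:,0].mean() if 0 else P[:,0]-onplane(s,[[312,231]],.018)[0,0],P[:,1]-onplane(s,[[312,231]],.018)[0,1])<.16)
        r=cv2.minAreaRect(P[k][:,:2].astype(np.float32)); print('plate',k.sum(),r)
    for nm,px in(('tip',(203,272) if n=='scene' else (307,143)),('beak',(257,205) if n=='scene' else (340,232)),('amber',(205,170) if n=='scene' else (446,243)),('wash',(250,148) if n=='scene' else (454,320)),('flask',(412,325) if n=='scene' else (143,220))):
        print(nm,onplane(s,[px],.07 if nm!='amber' else .12)[0])
```

```text
scene red 91 287.64835164835165 215.5054945054945 zmax [0.13134473 0.14032095 0.14262251] topc [0.57334169 0.0748255  0.14092236] [0.0243332  0.0255466  0.00489169]
   ctr on plane [[0.57860454 0.08052734 0.143     ]]
scene blue 111 274.35135135135135 184.6216216216216 zmax [0.16127721 0.19434245 0.19817864] topc [0.56271494 0.00394427 0.1964637 ] [0.02500679 0.0257738  0.00465819]
   ctr on plane [[0.57696045 0.02469349 0.199     ]]
tip [0.79804848 0.06094717 0.07      ]
beak [ 0.55798436 -0.08292235  0.07      ]
amber [ 0.62151939 -0.25659665  0.12      ]
wash [ 0.38885283 -0.38073808  0.07      ]
flask [0.53637301 0.42949559 0.07      ]
top red 127 274.6692913385827 208.95275590551182 zmax [0.12942641 0.14223921 0.14503953] topc [0.56916591 0.06896599 0.1431006 ] [0.02563382 0.02568696 0.00528973]
   ctr on plane [[0.56865897 0.06873706 0.143     ]]
top blue 119 304.3613445378151 213.67226890756302 zmax [0.1949519  0.19848787 0.20089528] topc [ 5.59061138e-01 -7.55003762e-05  2.00255148e-01] [0.02540375 0.02387508 0.00728148]
   ctr on plane [[5.58482721e-01 1.80172439e-04 1.99000000e-01]]
plate 2895 ((0.5554542541503906, -0.029818415641784668), (0.22792430222034454, 0.13964563608169556), 81.82084655761719)
tip [0.77167571 0.02275247 0.07      ]
beak [ 0.55545605 -0.09707987  0.07      ]
amber [ 0.56552552 -0.34491437  0.12      ]
wash [ 0.39141307 -0.40521926  0.07      ]
flask [0.49556817 0.39517901 0.07      ]
```

Emit:
{"method": "drive_tool", "body": {"plan": [[0,0,-0.01,0,0,-8.3,-1],[0,0,0,0,0,-8.3,-1],[0,0,0,0,0,-8.3,-1],[0,0,0,0,0,-8.3,-1],[0,0,0,0,0,-8.3,-1],[0,0,0,0,0,-8.3,-1],[0,0,0,0,0,-8.2,-1],[0,0,0,0,0,0,-1]], "newtons": 40}}

```text
t: 1.0
tcp_pos: [0.2519, -0.5718, 0.255]
tool_rot: [0.756, 0.654, 0.0, -0.0]
force: [-0.0, 0.8, -0.5]
finger_gap: 0.003
gripper_force: 0.0
```

Emit:
{"method": "drive_tool", "body": {"plan": [[0.04,0.014,0,0,0,0,-1],[0.04,0.014,0,0,0,0,-1],[0.04,0.014,0,0,0,0,-1],[0.04,0.014,0,0,0,0,-1],[0.04,0.014,0,0,0,0,-1],[0.04,0.014,0,0,0,0,-1],[0.04,0.014,0,0,0,0,-1],[0.04,0.014,0,0,0,0,-1],[0.04,0.014,0,0,0,0,-1],[0.04,0.014,0,0,0,0,-1]]}}

```text
t: 2.0
tcp_pos: [0.4483, -0.1946, 0.2555]
tool_rot: [0.757, 0.653, 0.0, 0.0]
force: [-0.4, -0.3, 0.1]
finger_gap: -0.0
gripper_force: 0.0
```

Emit:
{"method": "drive_tool", "body": {"plan": [[0.04,0.014,0,0,0,0,-1],[0.04,0.014,0,0,0,0,-1],[0.04,0.014,0,0,0,0,-1],[0.04,0.014,0,0,0,0,-1],[0.03,0.014,0,0,0,0,-1],[0,0,0,0,0,0,-1],[0,0,0,0,0,0,-1]]}}

```text
t: 2.7
tcp_pos: [0.5441, -0.0176, 0.2551]
tool_rot: [0.756, 0.654, -0.0, -0.0]
force: [-0.1, -0.3, -0.6]
finger_gap: -0.0
gripper_force: 0.0
```

```bash
cat > w.py <<'E'
from h import *
from scipy.spatial.transform import Rotation as R
def wrist(f=None):
    st=manip.sense(); T=np.eye(4); T[:3,:3]=R.from_quat(st['tool_rot']).as_matrix(); T[:3,3]=st['tcp_pos']
    s=snap('wrist',f); return s,T@s['mount'],st,T
E
python3 - <<'E'
from w import *
s,C,st,T=wrist('w1.png'); print(st['t'],st['tcp_pos'],st['force'],st['finger_gap'],T[:3,:3])
hsv=cv2.cvtColor(s['image'],cv2.COLOR_RGB2HSV);H=hsv[...,0].astype(int)
for nm,m,z in(('red',(H>170)|(H<8),.143),('blue',(H>100)&(H<130),.199)):
    m=m&(hsv[...,1]>130)&(hsv[...,2]>50)
    n,l,stt,c=cv2.connectedComponentsWithStats(m.astype(np.uint8))
    for i in range(1,n):
        if stt[i,4]>200:
            P=cloud(s,l==i,C);print(nm,stt[i],c[i]); 
            if len(P)>50:
                t=P[:,2]>np.percentile(P[:,2],95)-.004;print('z',np.percentile(P[:,2],95),'c',(P[t].min(0)+P[t].max(0))/2,np.ptp(P[t],axis=0))
E
```

```text
2.7 [ 0.54409451 -0.01761754  0.25509587] [-0.07809837 -0.33014898 -0.60559434] -0.0004867300671852943 [[ 1.43348278e-01  9.89672041e-01 -7.22369274e-04]
 [ 9.89672189e-01 -1.43348576e-01 -3.78871790e-04]
 [-4.78509424e-04 -6.60598162e-04 -9.99999667e-01]]
red [ 286   54   42   46 1483] [306.10182063  76.57653405]
z 0.14312850894080284 c [0.57059776 0.06998533 0.14172197] [0.02740075 0.02761969 0.00508253]
blue [ 471   29   89  131 3577] [493.32345541  97.64215823]
z 0.049281456047147884 c [0.77498959 0.02415386 0.05357527] [0.05402465 0.1125526  0.01656854]
blue [ 286  176   47   47 1710] [308.95438596 199.        ]
z 0.19912877328366604 c [0.56046239 0.00154867 0.19781537] [0.02669449 0.02601753 0.00531516]
```

View pics/w1.png

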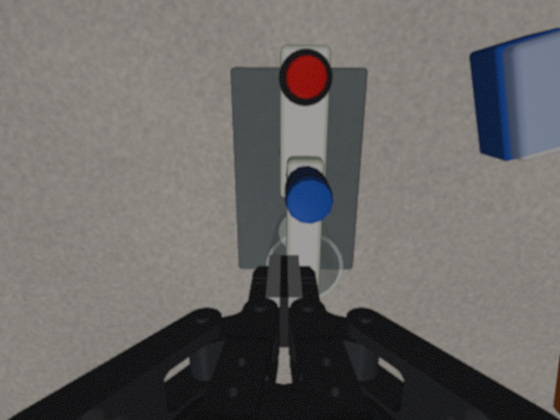

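The wrist view shows the button at (306,77) and the knob at (309,199), and the stand's axes line up with the tool's. I'll move over the button and lower.

Emit:
{"method": "drive_tool", "body": {"plan": [[0.03,0.005,0,0,0,0,-1],[0.03,0.005,0,0,0,0,-1],[0.0305,0.0037,0,0,0,0,-1],[0,0,0,0,0,0,-1],[0,0,0.03,0,0,0,-1],[0,0,0.03,0,0,0,-1],[0,0,0.03,0,0,0,-1],[0,0,0,0,0,0,-1],[0,0,0,0,0,0,-1]]}}

```text
t: 3.65
tcp_pos: [0.5705, 0.068, 0.1654]
tool_rot: [0.757, 0.654, -0.001, -0.0]
force: [0.1, 0.9, 0.5]
finger_gap: -0.001
gripper_force: 0.0
```

Emit:
{"method": "drive_tool", "body": {"plan": [[0,0,0.003,0,0,0,-1],[0,0,0.003,0,0,0,-1],[0,0,0.003,0,0,0,-1],[0,0,0.002,0,0,0,-1],[0,0,0,0,0,0,-1]]}}

```text
t: 4.15
tcp_pos: [0.5714, 0.0694, 0.1548]
tool_rot: [0.756, 0.655, 0.001, 0.001]
force: [0.3, -0.0, 2.1]
finger_gap: 0.0
gripper_force: 0.9
```

Emit:
{"method": "drive_tool", "body": {"plan": [[0,0,0.002,0,0,0,-1],[0,0,0.002,0,0,0,-1],[0,0,0.001,0,0,0,-1],[0,0,0,0,0,0,-1]]}}

```text
t: 4.55
tcp_pos: [0.5714, 0.0694, 0.15]
tool_rot: [0.756, 0.655, 0.001, 0.001]
force: [-1.0, -0.6, 6.0]
finger_gap: -0.001
gripper_force: 3.2
```

Emit:
{"method": "drive_tool", "body": {"plan": [[0,0,0.001,0,0,0,-1],[0,0,0,0,0,0,-1]]}}

```text
t: 4.75
tcp_pos: [0.5714, 0.0694, 0.15]
tool_rot: [0.756, 0.655, 0.001, 0.001]
force: [-0.5, -0.3, 11.8]
finger_gap: -0.002
gripper_force: 5.9
```

Emit:
{"method": "drive_tool", "body": {"plan": [[0,0,-0.01,0,0,0,-1],[0,0,-0.03,0,0,0,-1],[0,0,-0.03,0,0,0,-1],[0,0,-0.03,0,0,0,-1],[-0.02,0,0,0,0,0,1],[-0.025,0,0,0,0,0,1],[-0.0235,-0.001,0,0,0,0,1],[0,0,0,0,0,0,1],[0,0,0,0,0,0,1],[0,0,0,0,0,0,1]]}}

```text
t: 5.75
tcp_pos: [0.5597, 0.0027, 0.248]
tool_rot: [0.756, 0.655, -0.0, -0.001]
force: [0.0, -0.1, -0.7]
finger_gap: 0.992
gripper_force: 0.0
```

Run:
```python
from w import *
s,C,st,T=wrist('w2.png'); print(st['t'],st['tcp_pos'],st['force'],st['finger_gap'])
s=snap('top');hsv=cv2.cvtColor(s['image'],cv2.COLOR_RGB2HSV);H=hsv[...,0].astype(int)
s=snap('scene','s2.png')
hsv=cv2.cvtColor(s['image'],cv2.COLOR_RGB2HSV);H=hsv[...,0].astype(int)
m=((H>=170)|(H<=8))&(hsv[...,1]>130)&(hsv[...,2]>50);v,u=np.indices(m.shape);m&=np.hypot(u-288,v-217)<18
P=cloud(s,m);print(m.sum(),np.percentile(P[:,2],[5,50,95]))
cv2.imwrite('pics/w2c.png',np.hstack([cv2.imread('pics/w2.png')[:, :400],cv2.resize(cv2.imread('pics/s2.png')[130:270,210:340],(390,420))]))
```

```text
5.75 [0.55973058 0.00269948 0.24803231] [ 0.02442508 -0.14491808 -0.68513542] 0.9923155739347617
72 [0.13045281 0.13385449 0.13532209]
```

View pics/w2c.png

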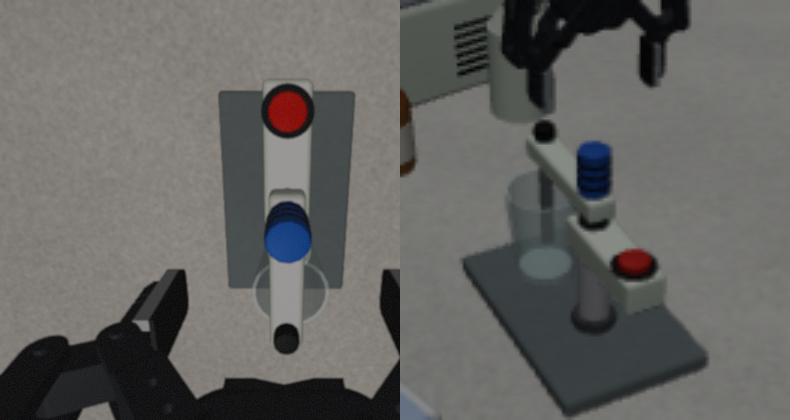

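The wrist crop shows the knob centred between the fingers at (288,235). In the scene crop the button is visibly down, with its top at z 0.135. I'll descend and grip.

Emit:
{"method": "drive_tool", "body": {"plan": [[-0.001,0.001,0.02,0,0,0,1],[0,0,0.02,0,0,0,1],[0,0,0.02,0,0,0,1],[0,0,0.01,0,0,0,1],[0,0,0,0,0,0,1],[0,0,0,0,0,0,1]]}}

```text
t: 6.5
tcp_pos: [0.5613, 0.0009, 0.1787]
tool_rot: [0.756, 0.655, 0.0, 0.0]
force: [0.6, -0.2, 0.7]
finger_gap: 1.002
gripper_force: 0.0
```

Emit:
{"method": "drive_tool", "body": {"plan": [[0,0,0,0,0,0,0.1],[0,0,0,0,0,0,-0.1],[0,0,0,0,0,0,-0.2],[0,0,0,0,0,0,-0.3],[0,0,0,0,0,0,-0.35],[0,0,0,0,0,0,-0.4]], "newtons": 30}}

```text
t: 7.1
tcp_pos: [0.5617, 0.0005, 0.1789]
tool_rot: [0.756, 0.654, 0.001, 0.001]
force: [1.0, -0.8, 2.1]
finger_gap: 0.32
gripper_force: 29.4
```

Emit:
{"method": "drive_tool", "body": {"plan": [[0,0,0,0,0,0,-1],[0,0,0,0,0,0,-1],[0,0,-0.005,0,0,0,-1],[0,0,-0.005,0,0,0,-1],[0,0,0,0,0,0,-1]], "newtons": 40}}

```text
t: 7.6
tcp_pos: [0.5615, 0.0006, 0.1888]
tool_rot: [0.756, 0.654, 0.001, 0.001]
force: [4.2, -0.6, -1.4]
finger_gap: 0.315
gripper_force: 39.8
```

Emit:
{"method": "drive_tool", "body": {"plan": [[0,0,-0.005,0,0,0,-1],[0,0,-0.005,0,0,0,-1],[0,0,-0.005,0,0,0,-1],[0,0,-0.005,0,0,0,-1],[0,0,-0.005,0,0,0,-1],[0,0,-0.005,0,0,0,-1],[0,0,-0.005,0,0,0,-1],[0,0,0,0,0,0,-1]]}}

```text
t: 8.4
tcp_pos: [0.5615, 0.0005, 0.2238]
tool_rot: [0.756, 0.654, 0.001, 0.001]
force: [5.0, -0.9, -1.8]
finger_gap: 0.317
gripper_force: 39.9
```

Emit:
{"method": "drive_tool", "body": {"plan": [[0,0.0006,-0.004,0,0,0,-1],[0,0,-0.004,0,0,0,-1],[0,0,0,0,0,0,-1]]}}

```text
t: 8.7
tcp_pos: [0.5615, 0.0005, 0.2316]
tool_rot: [0.756, 0.655, 0.0, 0.0]
force: [3.4, 0.5, -2.0]
finger_gap: 0.316
gripper_force: 40.0
```

Run:
```python
from h import *
s=snap('scene','s3.png')
cv2.imwrite('pics/s3c.png',cv2.resize(cv2.imread('pics/s3.png')[110:280,200:340],None,fx=3.5,fy=3.5))
```

```text
(no output)
```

View pics/s3c.png

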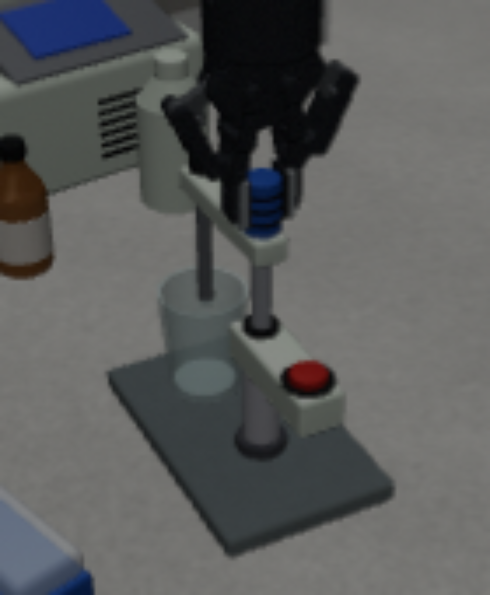

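The crop shows the knob gripped at (265,205), the upper tube drawn out at (262,290) and the plate still flat. I'll continue past the first stop.

Emit:
{"method": "drive_tool", "body": {"plan": [[0,0,-0.003,0,0,0,-1],[0,0,-0.003,0,0,0,-1],[0,0,-0.003,0,0,0,-1],[0,0,-0.003,0,0,0,-1],[0,0,0,0,0,0,-1]]}}

```text
t: 9.25
tcp_pos: [0.5615, 0.0005, 0.2433]
tool_rot: [0.756, 0.654, 0.0, 0.0]
force: [6.1, -1.7, -2.8]
finger_gap: 0.315
gripper_force: 39.9
```

Emit:
{"method": "drive_tool", "body": {"plan": [[0,0,-0.004,0,0,0,-1],[0,0,-0.004,0,0,0,-1],[0,0,-0.004,0,0,0,-1],[0,0,-0.004,0,0,0,-1],[0,0,-0.004,0,0,0,-1],[0,0,-0.004,0,0,0,-1],[0,0,-0.004,0,0,0,-1],[0,0,-0.004,0,0,0,-1],[0,0,-0.003,0,0,0,-1],[0,0,0,0,0,0,-1]]}}

```text
t: 10.25
tcp_pos: [0.5614, 0.0006, 0.2782]
tool_rot: [0.756, 0.655, 0.0, 0.0]
force: [4.9, -0.4, -3.2]
finger_gap: 0.321
gripper_force: 40.2
```

Emit:
{"method": "drive_tool", "body": {"plan": [[0,0,-0.002,0,0,0,-1],[0,0,-0.002,0,0,0,-1],[0,0,0,0,0,0,-1]]}}

```text
t: 10.55
tcp_pos: [0.5613, 0.0006, 0.2819]
tool_rot: [0.756, 0.654, -0.0, -0.0]
force: [4.8, -1.3, -5.1]
finger_gap: 0.313
gripper_force: 40.1
```

Emit:
{"method": "drive_tool", "body": {"plan": [[0,0,-0.002,0,0,0,-1],[0,0,-0.001,0,0,0,-1],[0,0,-0.001,0,0,0,-1],[0,0,0,0,0,0,-1]]}}

```text
t: 10.95
tcp_pos: [0.5612, 0.0006, 0.2857]
tool_rot: [0.756, 0.654, -0.0, -0.0]
force: [6.3, -1.2, -6.0]
finger_gap: 0.314
gripper_force: 40.0
```

Emit:
{"method": "drive_tool", "body": {"plan": [[0,0,-0.001,0,0,0,-1],[0,0,-0.001,0,0,0,-1],[0,0,0,0,0,0,-1]]}}

```text
t: 11.25
tcp_pos: [0.5612, 0.0006, 0.2876]
tool_rot: [0.756, 0.655, -0.0, -0.0]
force: [6.3, -1.2, -6.2]
finger_gap: 0.317
gripper_force: 39.9
```

Emit:
{"method": "drive_tool", "body": {"plan": [[0,0,-0.001,0,0,0,-1],[0,0,0,0,0,0,-1]]}}

```text
t: 11.45
tcp_pos: [0.5612, 0.0006, 0.2886]
tool_rot: [0.756, 0.655, -0.0, -0.0]
force: [5.2, -1.6, -6.0]
finger_gap: 0.316
gripper_force: 39.9
```

Emit:
{"method": "drive_tool", "body": {"plan": [[0,0,-0.001,0,0,0,-1],[0,0,0,0,0,0,-1]]}}

```text
t: 11.65
tcp_pos: [0.561, 0.0006, 0.2893]
tool_rot: [0.756, 0.655, -0.0, -0.0]
force: [5.2, -1.4, -6.6]
finger_gap: 0.313
gripper_force: 40.5
```

Run:
```python
from w import *
for n,rc in(('scene',(288,217)),):
    s=snap(n,'s4.png');hsv=cv2.cvtColor(s['image'],cv2.COLOR_RGB2HSV);H=hsv[...,0].astype(int)
    v,u=np.indices(H.shape);m=((H>=170)|(H<=8))&(hsv[...,1]>130)&(hsv[...,2]>50)&(np.hypot(u-288,v-217)<18)
    P=cloud(s,m);print(np.percentile(P[:,2],[5,50,95]),P.mean(0))
    m=(H>100)&(H<130)&(hsv[...,1]>130)&(hsv[...,2]>50)&(np.hypot(u-275,v-140)<35)
    P=cloud(s,m);print('knob',m.sum(),np.percentile(P[:,2],[2,50,98]))
cv2.imwrite('pics/s4c.png',cv2.resize(cv2.imread('pics/s4.png')[100:270,200:340],None,fx=3.5,fy=3.5))
print(manip.sense()['force'])
```

```text
[0.13049343 0.133639   0.13523125] [0.57282137 0.0742436  0.13332131]
knob 117 [0.26921146 0.30181056 0.30893127]
[ 6.69056306 -0.2842021  -7.35070708]
```

View pics/s4c.png

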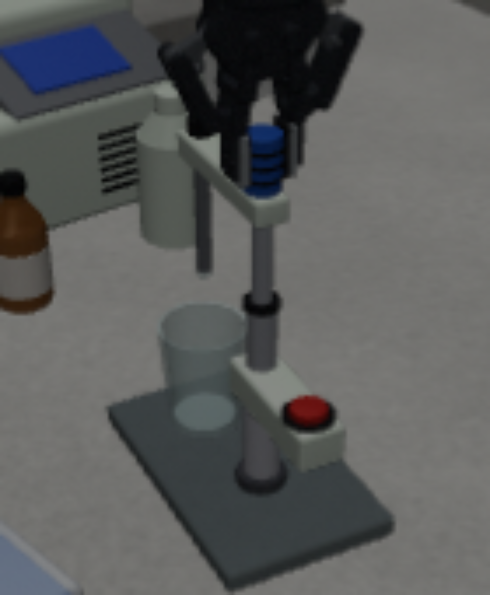

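Both tubes are out: the middle tube shows at (262,340) and the knob top has risen about 110 mm. The probe tip at (205,270) is clear of the beaker, and the plate and button have not moved. I'll let it settle and hand in.

Emit:
{"method": "drive_tool", "body": {"plan": [[0,0,0,0,0,0,-1],[0,0,0,0,0,0,-1],[0,0,0,0,0,0,-1],[0,0,0,0,0,0,-1],[0,0,0,0,0,0,-1]]}}

```text
t: 12.2
tcp_pos: [0.561, 0.0006, 0.2892]
tool_rot: [0.756, 0.655, -0.0, -0.0]
force: [6.1, -0.9, -6.4]
finger_gap: 0.312
gripper_force: 40.5
```

```bash
python3 -c "
from station import manip
s=manip.sense();print(s['tcp_pos'],s['force'],s['gripper_force']);print(manip.sign_off())"
```

```text
[0.56102039 0.00062862 0.28922431] [ 6.13980942 -0.87118099 -6.39478394] 40.46187937259674
the job is handed in; nothing more can be done
None
```

I pressed the lock button fully down and drew the mast about 110 mm up to its second stop, then handed in at 12.2 s still gripping the knob; the last picture showed the stand and beaker in place, but the hand-in gave no verdict.

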